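# Check the latches of three instrument cases and snap home any left open

### The arm

A 6-joint arm with a two-finger parallel gripper is mounted at the origin on the work surface. World frame = base frame: x ahead of the robot, y to its left, z up, the work surface at z = 0. Lengths are in mm, angles in rad, forces in N, time in s.
With the tool pointing down it reaches from about 275 to 975 mm from the base axis. Payload 8.4 kg.
Tool frame: the origin (TCP) lies on the centre line of the jaws, within the pads' length; the fingertips stand 11 mm ahead of it and the grasp point (between the pads) lies 8 mm behind it (robot.tips_ahead is the distance from the TCP to the fingertips, in mm); z points along the fingers, y is the line along which they close (so a half turn about z gives the same grasp; the last joint's range is limited). The gripper opens to 92 mm and grips with 3 to 60 N. Pads are 20 mm wide; open, the fingers measure 128 mm over their backs; the gripper's body (75 mm by 189 mm) begins 69 mm behind the grasp point.
Start: joints at [1.111, 0.353, 1.633, -0, 1.155, -0.002], TCP at [276.234, 560.645, 225.583] pointing down, gripper open.
Joint ranges: [-2.63, 2.63], [-0.92, 2.1], [0.06, 2.66], [-1.3, 4.44], [0, 2.69], [-3.02, 3.02]. Speed limits (rad/s): [2.22, 2.22, 2.79, 3.14, 3.14, 3.14].

### API

Orientations are given as a unit quaternion [x, y, z, w].
In Python, from station import robot gives the robot as it stands.
- The arm moves only by the tool send_rows, never from a script. Its arguments are lists of equal length, an entry for each row: "fingers": the finger opening in m, from 0 to 0.0919; "translation": the shift along the tool's x, y, z in m, a list of three; "roll": the turn about the tool's z in degrees. In form: {"fingers": [fingers, ...], "translation": [[tx, ty, tz], ...], "roll": [roll, ...]}. A call has 1 to 20 rows; each row is the pose to reach, as a shift and turn from the pose commanded when the call began, along the tool's axes at that moment; what a row does not reach only later rows make up. A row lasts 1/10 s, in which the tool goes at most 50 mm and 8.59 degrees, less where a joint would pass 70% of its speed; a pose out of reach is approached as far as the arm can. A call with a gripper value outside its range is refused whole. The fingers move at their own pace and stop on an object; the grip force is fixed at half the most. Time passes only in rows, so rows that repeat a pose let the fingers close. It gives the time, the measured TCP pose, the force, the opening and the grip force at its end, in the units of the state.
- robot.read_state(): the state, without advancing time (a new reading comes with each control period).
- robot.camera(name): name is "side" or "top" or "wrist"; returns a dict with "pixels" (400x640x3 uint8, red, green, blue), "z_map" (400x640 float32, mm along the optical axis (not along the pixel's ray), 0 where there is no reading), "camera_matrix" (3x3 intrinsics, pixels), "dist" ([k1, k2, p1, p2, k3] as OpenCV has them; the pictures are not rectified), "extrinsics" (4x4, takes a point from world to camera coordinates). Camera axes: x right, y down, z forward; pixel columns grow to the right and rows downward; lengths in mm; the calibration is good to about 2 mm. A picture is of the moment at which its call begins.
- robot.finish_job(): hands the job in; it is judged then, once.
The state is a dict: "clock": time; "joint_positions": joint angles; "qd": joint speeds; "effort": joint torques, N m; "eef_pos": TCP position; "eef_rot": TCP orientation; "wrist_force": force on the tool from outside, world axes, zero at the start; "torque": the same for the moment, N m; "width": opening from 0.0 (shut) to 1.0 (fully open); "finger_force": force on a finger pad.
Only numpy, scipy, OpenCV 4.12 (cv2) and the standard library are available. Lean on these libraries where they do the work, as an engineer would, in place of code of your own. Each camera call takes 0.05 s, during which the arm holds its last target. There are 200 camera calls.

### The job

Check the three black instrument cases on the bench in order from the largest to the smallest: tug each lid's sprung pull straight up, and if the lid comes up with it, its catch is open, so press the front of the lid down until the catch snaps home. Each case is passed, before you go on to the next, by drawing its pull right up and holding it for a moment while the lid stays shut. Never throw a lid wide open, do not disturb the things lying between the cases, and finish with all lids shut and let go.

Things in the scene. Friction and masses are not known exactly. Their poses are not given: they have to be found in the camera images.
- case_large: The large instrument case: a plain black box with a low rib at each side of its lid, 180 mm deep (its x) by 160 mm wide (its y), lid top 92 mm above the bench, screwed to the bench. Origin: centre of its underside. Its x axis points level from the front to the hinged rear edge, its z axis up; the front faces roughly towards the robot.
- lid_large (a joint): Hinge angle of the large case's lid in rad: about 0 when shut, growing as the front edge rises (to 1.2). Latched and unlatched lids look and read the same when at rest. With its catch open the lid rises with the pull against only its own weight (1 to 2.5 N, plus what a tight grip adds) and falls shut when let go; a home catch stops it below 0.02. Pressed, it goes down against the seal to about -0.038 and springs back to 0.
- lid_large_pad (a point): Centre of the top of the round grey press pad (32 mm across, 3 mm proud of the large lid), 22 mm behind the lid's front edge on the centre line, right over the catch. If the catch is open, 10 to 15 N straight down here moves the lid 4 to 6 mm down and the catch snaps home; up to 25 N does no harm, nor does pressing a latched lid. Letting the lid fall from a crack does not engage it.
- pull_large (a joint): How far the sprung pull is drawn out of its lid, in m: 0 at rest, 0.012 fully up. The spring needs 9 N to begin to move and 13 N at full travel, so it comes up only if the catch holds the lid down; it springs back when let go.
- pull_large_grip (a point): Middle of the pull's crossbar: a level round aluminium bar, 14 mm thick and 70 mm long (along the case's y), on two 8 mm stems 48 mm apart. Its centre lies 32 mm above the large lid's top, 62 mm behind the lid's front edge (40 mm behind the pad) and 118 mm in front of the lid's hinge (whose axis lies 10 mm above the lid's top); no more than 5 mm of anything stands on the lid beneath or beside it.
- case_medium: The medium instrument case: a plain black box with a low rib at each side of its lid, 155 mm deep (its x) by 135 mm wide (its y), lid top 74 mm above the bench, screwed to the bench. Origin: centre of its underside. Its x axis points level from the front to the hinged rear edge, its z axis up; the front faces roughly towards the robot.
- lid_medium (a joint): Hinge angle of the medium case's lid in rad: about 0 when shut, growing as the front edge rises (to 1.2). Latched and unlatched lids look and read the same when at rest. With its catch open the lid rises with the pull against only its own weight (1 to 2.5 N, plus what a tight grip adds) and falls shut when let go; a home catch stops it below 0.02. Pressed, it goes down against the seal to about -0.046 and springs back to 0.
- lid_medium_pad (a point): Centre of the top of the round grey press pad (32 mm across, 3 mm proud of the medium lid), 22 mm behind the lid's front edge on the centre line, right over the catch. If the catch is open, 10 to 15 N straight down here moves the lid 4 to 6 mm down and the catch snaps home; up to 25 N does no harm, nor does pressing a latched lid. Letting the lid fall from a crack does not engage it.
- pull_medium (a joint): How far the sprung pull is drawn out of its lid, in m: 0 at rest, 0.012 fully up. The spring needs 9 N to begin to move and 13 N at full travel, so it comes up only if the catch holds the lid down; it springs back when let go.
- pull_medium_grip (a point): Middle of the pull's crossbar: a level round aluminium bar, 14 mm thick and 70 mm long (along the case's y), on two 8 mm stems 48 mm apart. Its centre lies 32 mm above the medium lid's top, 62 mm behind the lid's front edge (40 mm behind the pad) and 93 mm in front of the lid's hinge (whose axis lies 10 mm above the lid's top); no more than 5 mm of anything stands on the lid beneath or beside it.
- case_small: The small instrument case: a plain black box with a low rib at each side of its lid, 130 mm deep (its x) by 112 mm wide (its y), lid top 58 mm above the bench, screwed to the bench. Origin: centre of its underside. Its x axis points level from the front to the hinged rear edge, its z axis up; the front faces roughly towards the robot.
- lid_small (a joint): Hinge angle of the small case's lid in rad: about 0 when shut, growing as the front edge rises (to 1.2). Latched and unlatched lids look and read the same when at rest. With its catch open the lid rises with the pull against only its own weight (1 to 2.5 N, plus what a tight grip adds) and falls shut when let go; a home catch stops it below 0.02. Pressed, it goes down against the seal to about -0.057 and springs back to 0.
- lid_small_pad (a point): Centre of the top of the round grey press pad (32 mm across, 3 mm proud of the small lid), 22 mm behind the lid's front edge on the centre line, right over the catch. If the catch is open, 10 to 15 N straight down here moves the lid 4 to 6 mm down and the catch snaps home; up to 25 N does no harm, nor does pressing a latched lid. Letting the lid fall from a crack does not engage it.
- pull_small (a joint): How far the sprung pull is drawn out of its lid, in m: 0 at rest, 0.012 fully up. The spring needs 9 N to begin to move and 13 N at full travel, so it comes up only if the catch holds the lid down; it springs back when let go.
- pull_small_grip (a point): Middle of the pull's crossbar: a level round aluminium bar, 14 mm thick and 70 mm long (along the case's y), on two 8 mm stems 48 mm apart. Its centre lies 32 mm above the small lid's top, 62 mm behind the lid's front edge (40 mm behind the pad) and 68 mm in front of the lid's hinge (whose axis lies 10 mm above the lid's top); no more than 5 mm of anything stands on the lid beneath or beside it.
- spirit_bottle: Bystander, leave alone: clear bottle, 44 mm across, 170 mm tall, upright between the cases. Origin: centre of its underside.
- duster_can: Bystander, leave alone: white spray can, 42 mm across, 150 mm tall, upright between the cases. Origin: centre of its underside.
- ferrule_box: Bystander, leave alone: blue box 90 x 40 x 28 mm, between the cases. Origin: centre of its underside.
- cable_stripper: Bystander, leave alone: orange and dark stripper, 155 mm long, 22 mm wide, 14 mm high, lying between the cases. Origin: centre of its underside.
Things that resemble listed ones, but are neither listed nor needed, are in the scene too. Leave any yellow look-alike of the case_large alone. Leave any orange look-alike of the case_small alone.

How it is judged (in metres and radians):
On the way, in this order (a step that is already met when the one before it is completed fails the run):
1. the large case proved latched: its pull drawn out more than 8 mm while its lid stays shut (below 0.03 rad) (value of joint pull_large above 0.008 m and value of joint lid_large below 0.03 rad), for 0.3 s.
2. the medium case proved latched: its pull drawn out more than 8 mm while its lid stays shut (below 0.03 rad) (value of joint pull_medium above 0.008 m and value of joint lid_medium below 0.03 rad), for 0.3 s.
3. the small case proved latched: its pull drawn out more than 8 mm while its lid stays shut (below 0.03 rad) (value of joint pull_small above 0.008 m and value of joint lid_small below 0.03 rad), for 0.3 s.
At the end, for the whole second after the job is handed in: All three lids are shut (hinge within 0.015 rad of 0) and all three pulls are back down (less than 2 mm out), after each case in turn, largest, medium, smallest, has had its pull drawn out more than 8 mm for 0.3 s with its lid below 0.03 rad (value of joint lid_large between -0.015 and 0.015 rad and value of joint each of pull_large, pull_medium, pull_small below 0.002 m and value of joint lid_medium between -0.015 and 0.015 rad and value of joint lid_small between -0.015 and 0.015 rad); the robot touches nothing.
It fails at once if a lid thrown open beyond 0.5 rad (about 30 degrees) (value of joint any of lid_large, lid_medium, lid_small above 0.5 rad).
It fails at once if a bystander shifted more than 40 mm (distance of any of spirit_bottle, duster_can, ferrule_box, cable_stripper from where it was at the start of the episode above 0.04 m).
It fails at once if a bystander knocked over (angle between any of spirit_bottle, duster_can, ferrule_box, cable_stripper's own z axis and vertical above 0.5 rad).
It also fails if it takes over 72 s, if anything falls off the work surface, if the arm or the gripper's body presses on something with over 40 N, if the wrist force passes 120 N, or if a joint passes its speed limit or range.

## Working session

There is one attempt and no reset: what is moved stays moved. The work goes in short steps, Python scripts to look and compute and a tool call to move; the robot and the scene stay as the last step left them, time stands still between calls to the robot, and variables do not carry over. Pictures are saved under pics/ and viewed, at most 10 in all, crops included, and the job is handed in when it is done.

Besides the shell and the picture viewer there is one more tool, called after ">>>" in YAML: its name, and indented under it one key for each argument. send_rows: Moves the arm, as the interface text tells. Its arguments: {"type":"object","properties":{"fingers":{"type":"array","items":{"type":"number"}},"translation":{"type":"array","items":{"type":"array","items":{"type":"number"}}},"roll":{"type":"array","items":{"type":"number"}}},"required":["fingers","translation","roll"]}

```bash
mkdir -p pics; cat > h.py <<'E'
import numpy as np, cv2
from station import robot
def snap(n,f=None):
    c=robot.camera(n)
    if f: cv2.imwrite('pics/'+f,c['pixels'][:,:,::-1])
    return c
def world(c,uv,z=None):
    """uv Nx2 -> world pts; by plane z, or by depth map"""
    uv=np.array(uv,float).reshape(-1,2);K=np.array(c['camera_matrix']);E=np.array(c['extrinsics'])
    n=cv2.undistortPoints(uv[:,None],K,np.array(c['dist'],float))[:,0]
    d=np.c_[n,np.ones(len(n))];R=E[:3,:3];o=-R.T@E[:3,3];w=d@R
    if z is None: s=np.array([c['z_map'][int(round(v)),int(round(u))] for u,v in uv])
    else: s=(z-o[2])/w[:,2]
    return o+w*s[:,None]
E
python3 - <<'E'
from h import *
import pickle
for n in('top','side'):
    c=snap(n,n+'0.png'); pickle.dump(c,open(n+'.pkl','wb'))
    E=np.array(c['extrinsics']);print(n,-E[:3,:3].T@E[:3,3],E[2,:3])
s=robot.read_state();print(s['eef_pos'],s['eef_rot'],s['wrist_force'],s['width'],s['clock'])
E
```

```text
top [ 365.2677928    -1.24182455 1007.17336013] [ 0.09200719  0.00416616 -0.99574963]
side [  169.41230072 -1282.28916305   861.46867564] [ 0.18374945  0.84418211 -0.50357989]
[276.01800826 560.27824482 224.9252847 ] [ 2.26874365e-01  9.73923831e-01 -6.12424238e-04 -1.39902740e-04] [ 0.23805849 -0.66361645 -0.49138117] 1.000067902484714 0.1
```

View pics/top0.png

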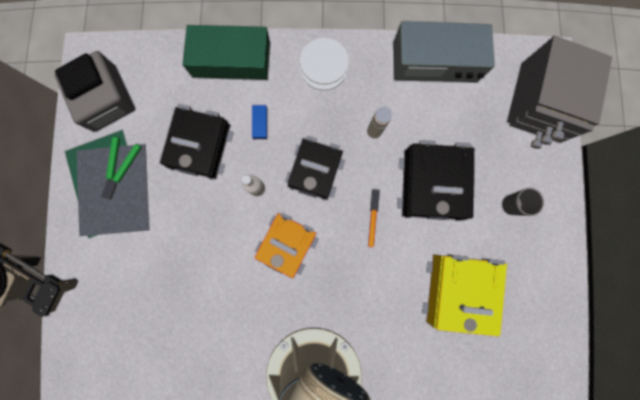

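View pics/side0.png

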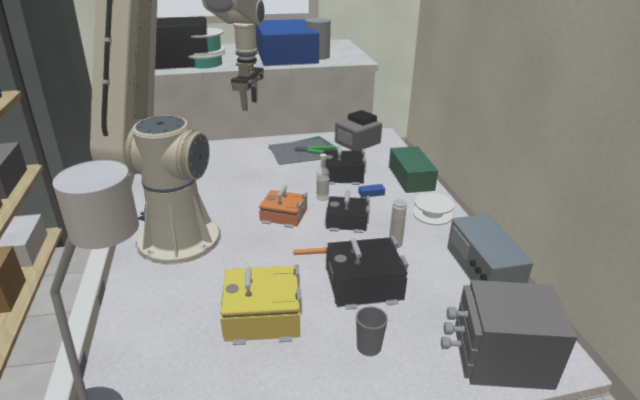

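The top view shows three black cases: large at (439,181), medium at (196,142) and small at (316,167). The yellow case at (467,295) and the orange one at (286,246) are look-alikes to leave alone. The bottle is at (253,185), the can at (380,122), the blue box at (260,122) and the stripper at (374,218). I'll measure the bars and pads and confirm them in one crop.

```bash
python3 - <<'E'
from h import *
import pickle
c=pickle.load(open('top.pkl','rb'));im=c['pixels'];g=cv2.cvtColor(im,cv2.COLOR_RGB2GRAY)
outs=[]
for n,(u0,v0,u1,v1),h,pu,pd in(('L',(410,150,470,216),92,(447,190),(443,208)),('M',(168,112,224,172),74,(184,143),(185,160)),('S',(294,143,338,194),58,(315,167),(310,183))):
    m=np.zeros_like(g);m[v0:v1,u0:u1]=(g[v0:v1,u0:u1]>75)*255
    k,lab,st,ce=cv2.connectedComponentsWithStats(m)
    for tag,p,z in(('bar',pu,h+36),('pad',pd,h+3)):
        i=min(range(1,k),key=lambda i:np.hypot(*(ce[i]-p))+(st[i,4]<30)*99)
        ys,xs=np.where(lab==i);r=cv2.minAreaRect(np.c_[xs,ys].astype(np.float32))
        W=world(c,ce[i],z)[0];b=cv2.boxPoints(r);bw=world(c,b,z)
        e=[bw[1]-bw[0],bw[2]-bw[1]];e.sort(key=lambda v:-np.linalg.norm(v))
        a=np.degrees(np.arctan2(e[0][1],e[0][0]))
        dz=np.median(world(c,np.c_[xs,ys])[:,2])
        print(n,tag,ce[i].round(1),'xy',W.round(1),'size',[round(np.linalg.norm(v),1) for v in e],'ang',round(a,1),'depth z',dz.round(1))
    o=cv2.resize(im[v0-12:v0+68,u0-10:u0+70],(260,260),interpolation=cv2.INTER_CUBIC);outs.append(o)
cv2.imwrite('pics/crop.png',np.hstack(outs)[:,:,::-1])
for nm,p in(('bottle',(253,185)),('can',(384,116)),('blue',(260,122)),('strip',(374,218))):print(nm,world(c,p)[0].round())
E
```

```text
L bar [447.4 189.6] xy [ 474.7 -313.7  128. ] size [np.float64(74.8), np.float64(16.4)] ang -93.0 depth z 130.2
L pad [442.3 207.3] xy [ 435.1 -311.8   95. ] size [np.float64(31.9), np.float64(29.9)] ang 178.8 depth z 96.3
M bar [184.8 142.4] xy [586.6 320.4 110. ] size [np.float64(73.7), np.float64(16.9)] ang -103.8 depth z 112.1
M pad [184.9 160.3] xy [548.3 329.6  77. ] size [np.float64(31.0), np.float64(30.8)] ang -89.8 depth z 77.7
S bar [314.3 165.7] xy [534.2   2.   94. ] size [np.float64(73.9), np.float64(17.3)] ang -108.1 depth z 95.5
S pad [309.7 182.8] xy [496.4  13.5  61. ] size [np.float64(33.0), np.float64(30.6)] ang -89.4 depth z 62.2
bottle [481. 147. 123.]
can [ 644. -160.  149.]
blue [663. 149.  29.]
strip [ 411. -156.   17.]
```

View pics/crop.png

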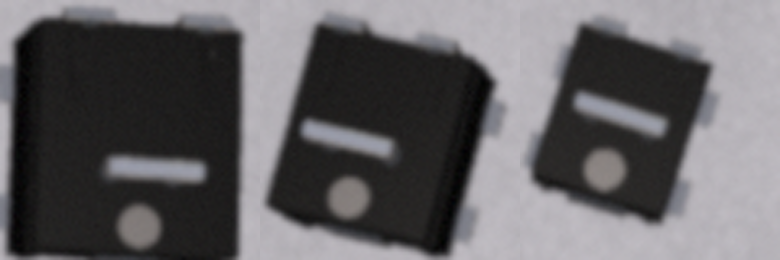

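The crop confirms the identities: each is a plain black case with a bar and a grey pad, and the bar-to-pad distance is about 40 mm on all three, as specified. Heights also agree. Next I'll work out the move to hover over the large pull.

```bash
cat >> h.py <<'E'
from scipy.spatial.transform import Rotation as Rn
def go(x,y,z,yaw):
    s=robot.read_state();R=Rn.from_quat(s['eef_rot']).as_matrix();p=np.array(s['eef_pos'])
    t=R.T@(np.array([x,y,z])-p)/1000
    hd=np.degrees(np.arctan2(R[1,1],R[0,1]))
    print('clock',round(s['clock'],2),'pos',p.round(1),'heading',round(hd,2),'F',np.round(s['wrist_force'],1),'| t',t.round(4),'roll',round(hd-yaw,1))
E
python3 -c "
from h import *
go(475,-314,230,-3)"
```

```text
clock 0.1 pos [276.  560.3 224.9] heading 63.77 F [ 0.2 -0.7 -0.5] | t [-0.5649 -0.6963 -0.0042] roll 66.8
```

>>> send_rows:
  fingers: [0.05,0.05,0.05,0.05,0.05,0.05,0.05,0.05,0.05,0.05,0.05,0.05,0.05,0.05,0.05,0.05,0.05,0.05,0.05,0.05]
  translation:
    - [-0.565,-0.696,-0.004]
    - [-0.565,-0.696,-0.004]
    - [-0.565,-0.696,-0.004]
    - [-0.565,-0.696,-0.004]
    - [-0.565,-0.696,-0.004]
    - [-0.565,-0.696,-0.004]
    - [-0.565,-0.696,-0.004]
    - [-0.565,-0.696,-0.004]
    - [-0.565,-0.696,-0.004]
    - [-0.565,-0.696,-0.004]
    - [-0.565,-0.696,-0.004]
    - [-0.565,-0.696,-0.004]
    - [-0.565,-0.696,-0.004]
    - [-0.565,-0.696,-0.004]
    - [-0.565,-0.696,-0.004]
    - [-0.565,-0.696,-0.004]
    - [-0.565,-0.696,-0.004]
    - [-0.565,-0.696,-0.004]
    - [-0.565,-0.696,-0.004]
    - [-0.565,-0.696,-0.004]
  roll: [66.8,66.8,66.8,66.8,66.8,66.8,66.8,66.8,66.8,66.8,66.8,66.8,66.8,66.8,66.8,66.8,66.8,66.8,66.8,66.8]

```text
clock: 2.1
eef_pos: [474.9, -313.9, 228.8]
eef_rot: [0.726, 0.687, -0.0, -0.001]
wrist_force: [-0.4, -0.1, -0.5]
width: 0.542
finger_force: 0.0
```

```bash
python3 -c "
from h import *
go(475,-314,230,-3)
c=snap('wrist','wL.png')
go(475,-314,160,-3)"
```

```text
clock 2.1 pos [ 474.9 -313.9  228.8] heading -3.14 F [-0.4 -0.1 -0.5] | t [-0.0001  0.0001 -0.0012] roll -0.1
clock 2.15 pos [ 474.8 -312.9  228.9] heading -3.07 F [-0.8  0.4 -0.2] | t [-0.0012  0.0004  0.0689] roll -0.1
```

View pics/wL.png

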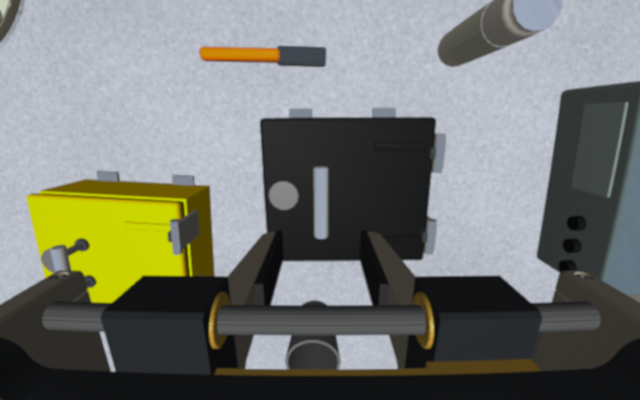

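The wrist view shows the large black case, with its bar at (320,203) between the finger lines and the pad at (284,195). The yellow look-alike is off to the left. I'll check the bar's position from here.

```bash
cat >> h.py <<'E'
def near(c,h,box):
    g=cv2.cvtColor(c['pixels'],cv2.COLOR_RGB2GRAY);u0,v0,u1,v1=box
    m=np.zeros_like(g);m[v0:v1,u0:u1]=(g[v0:v1,u0:u1]>75)*255
    k,lab,st,ce=cv2.connectedComponentsWithStats(m)
    for i in range(1,k):
        if st[i,4]>150:
            ys,xs=np.where(lab==i);(_,_),(a,b),_=cv2.minAreaRect(np.c_[xs,ys].astype(np.float32))
            z=h+34 if max(a,b)>2.2*min(a,b) else h+3
            print(ce[i].round(1),st[i,4],'z',z,world(c,ce[i],z)[0].round(1),'depth',np.median(world(c,np.c_[xs,ys])[:,2]).round(1))
E
python3 -c "
from h import *
c=snap('wrist'); near(c,92,(266,125,425,248))
go(475,-314,116,-3)"
```

```text
[320.8 203.1] 1100 z 126 [ 474.5 -311.6  126. ] depth 129.8
[283.3 196.1] 690 z 95 [ 434.6 -310.4   95. ] depth 95.2
clock 2.2 pos [ 474.9 -312.4  229.2] heading -3.02 F [-0.2 -0.2  0.4] | t [-0.0017  0.0003  0.1131] roll -0.0
```

>>> send_rows:
  fingers: [0.05,0.05,0.05,0.05,0.05,0.0,0.0,0.0,0.0,0.0,0.0]
  translation:
    - [0,0,0.04]
    - [0,0,0.08]
    - [0,0,0.105]
    - [0,0,0.113]
    - [0,0,0.113]
    - [0,0,0.113]
    - [0,0,0.113]
    - [0,0,0.113]
    - [0,0,0.113]
    - [0,0,0.113]
    - [0,0,0.113]
  roll: [0,0,0,0,0,0,0,0,0,0,0]

```text
clock: 3.3
eef_pos: [474.6, -313.5, 117.0]
eef_rot: [0.725, 0.688, -0.001, -0.0]
wrist_force: [-4.4, -0.7, 5.9]
width: 0.137
finger_force: 30.0
```

>>> send_rows:
  fingers: [0,0,0,0,0]
  translation:
    - [0,0,-0.002]
    - [0,0,-0.004]
    - [0,0,-0.006]
    - [0,0,-0.007]
    - [0,0,-0.007]
  roll: [0,0,0,0,0]

```text
clock: 3.8
eef_pos: [474.9, -313.4, 123.2]
eef_rot: [0.726, 0.688, -0.0, -0.001]
wrist_force: [-2.0, -3.2, -10.3]
width: 0.139
finger_force: 30.0
```

About 10 N is opposing the lift, so the catch is holding. I'll draw the pull right up.

>>> send_rows:
  fingers: [0,0,0,0,0,0,0,0,0,0]
  translation:
    - [0,0,-0.002]
    - [0,0,-0.004]
    - [0,0,-0.005]
    - [0,0,-0.005]
    - [0,0,-0.005]
    - [0,0,-0.005]
    - [0,0,-0.005]
    - [0,0,-0.005]
    - [0,0,-0.005]
    - [0,0,-0.005]
  roll: [0,0,0,0,0,0,0,0,0,0]

```text
clock: 4.8
eef_pos: [474.9, -313.3, 128.1]
eef_rot: [0.726, 0.688, -0.0, -0.0]
wrist_force: [-3.3, -4.5, -11.6]
width: 0.143
finger_force: 30.0
```

```bash
python3 -c "
from h import *
go(475,-313,116,-3)
c=snap('wrist','wL2.png'); go(475,-313,116,-3)"
```

```text
clock 4.8 pos [ 474.9 -313.3  128.1] heading -3.02 F [ -3.3  -4.5 -11.6] | t [0.0003 0.0001 0.0121] roll -0.0
clock 4.85 pos [ 474.9 -313.3  128.2] heading -3.02 F [ -2.1  -5.8 -12.8] | t [0.0003 0.0001 0.0122] roll -0.0
```

View pics/wL2.png

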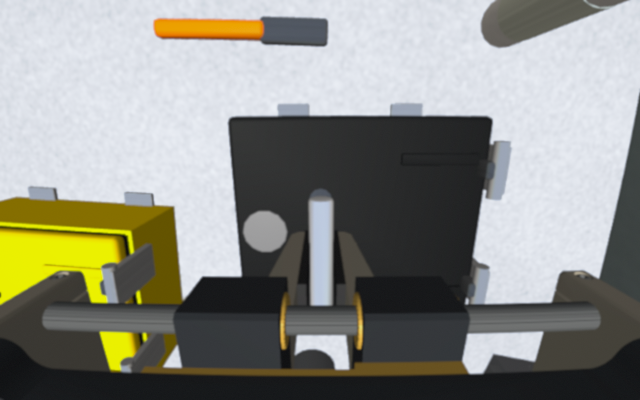

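The wrist view shows the bar at (320,250) in the jaws and the pad at (265,231), with the lid looking shut. I'll check the lid's height by depth, then draw slightly further to be sure of the full travel.

>>> send_rows:
  fingers: [0,0,0,0,0,0]
  translation:
    - [0,0,-0.001]
    - [0,0,-0.0015]
    - [0,0,-0.0015]
    - [0,0,-0.0015]
    - [0,0,-0.0015]
    - [0,0,-0.0015]
  roll: [0,0,0,0,0,0]

```text
clock: 5.45
eef_pos: [474.9, -313.3, 129.6]
eef_rot: [0.726, 0.688, -0.0, -0.0]
wrist_force: [-2.0, -4.1, -13.6]
width: 0.138
finger_force: 30.0
```

```bash
python3 -c "
from h import *
c=snap('wrist')
near(c,92,(240,120,480,275))
for p in((265,231),(250,150),(350,150),(440,150),(320,205),(320,240)):print(p,world(c,p)[0].round(1))
go(475,-313,116,-3)"
```

```text
[320.6 232.2] 2058 z 126 [ 475.2 -302.5  126. ] depth 142.1
[476.2 246.2] 410 z 126 [ 572.7 -317.3  126. ] depth 1.3
[265.  230.2] 1484 z 95 [ 434.  -311.2   95. ] depth 97.3
(265, 231) [ 434.4 -311.    97. ]
(250, 150) [ 429.7 -253.    94. ]
(350, 150) [ 497.6 -256.8   93.1]
(440, 150) [ 558.9 -259.6   94.3]
(320, 205) [ 476.1 -279.8  144.4]
(320, 240) [ 474.9 -300.7  142.1]
clock 5.5 pos [ 474.9 -313.3  129.6] heading -3.02 F [ -2.3  -4.7 -13.3] | t [0.0003 0.0001 0.0136] roll -0.0
```

The large lid is flat and the bar is up about 12 mm, so that case is passed. Lower, release and rise.

>>> send_rows:
  fingers: [0,0,0,0,0.05,0.05,0.05,0.05,0.05,0.05,0.05]
  translation:
    - [0,0,0.005]
    - [0,0,0.01]
    - [0,0,0.0125]
    - [0,0,0.0125]
    - [0,0,0.0125]
    - [0,0,0.0125]
    - [0,0,0.0125]
    - [0,0,0.0125]
    - [0,0,-0.03]
    - [0,0,-0.08]
    - [0,0,-0.105]
  roll: [0,0,0,0,0,0,0,0,0,0,0]

```text
clock: 6.6
eef_pos: [476.9, -314.1, 239.2]
eef_rot: [0.726, 0.688, 0.001, 0.002]
wrist_force: [-0.7, -0.2, -0.3]
width: 0.546
finger_force: 0.0
```

```bash
python3 -c "
from h import *
go(586.5,321,220,-13.8)"
```

```text
clock 6.6 pos [ 476.9 -314.1  239.2] heading -3.03 F [-0.7 -0.2 -0.3] | t [0.6401 0.0758 0.0182] roll 10.8
```

>>> send_rows:
  fingers: [0.05,0.05,0.05,0.05,0.05,0.05,0.05,0.05,0.05,0.05,0.05,0.05,0.05,0.05,0.05,0.05]
  translation:
    - [0.64,0.077,0.014]
    - [0.64,0.077,0.014]
    - [0.64,0.077,0.014]
    - [0.64,0.077,0.014]
    - [0.64,0.077,0.014]
    - [0.64,0.077,0.014]
    - [0.64,0.077,0.014]
    - [0.64,0.077,0.014]
    - [0.64,0.077,0.014]
    - [0.64,0.077,0.014]
    - [0.64,0.077,0.014]
    - [0.64,0.077,0.014]
    - [0.64,0.077,0.014]
    - [0.64,0.077,0.014]
    - [0.64,0.077,0.014]
    - [0.64,0.077,0.014]
  roll: [10.8,10.8,10.8,10.8,10.8,10.8,10.8,10.8,10.8,10.8,10.8,10.8,10.8,10.8,10.8,10.8]

```text
clock: 8.2
eef_pos: [585.9, 320.8, 221.0]
eef_rot: [0.787, 0.617, -0.0, 0.0]
wrist_force: [0.8, 0.2, 0.4]
width: 0.544
finger_force: 0.0
```

```bash
python3 -c "
from h import *
c=snap('wrist','wM.png'); near(c,74,(240,120,420,255))
c=snap('wrist')
go(586.5,321,98,-13.8)"
```

```text
[319.1 176.7] 6924 z 77 [588.5 339.8  77. ] depth 0.8
[321.  199.1] 1048 z 108 [586.5 323.1 108. ] depth 111.9
[284.7 193.1] 667 z 77 [547.4 331.2  77. ] depth 77.2
[322.  250.2] 681 z 108 [574.3 269.2 108. ] depth 0.8
clock 8.3 pos [586.2 320.3 221.3] heading -13.9 F [ 0.3  0.6 -0.4] | t [0.0008 0.0002 0.1233] roll -0.1
```

View pics/wM.png

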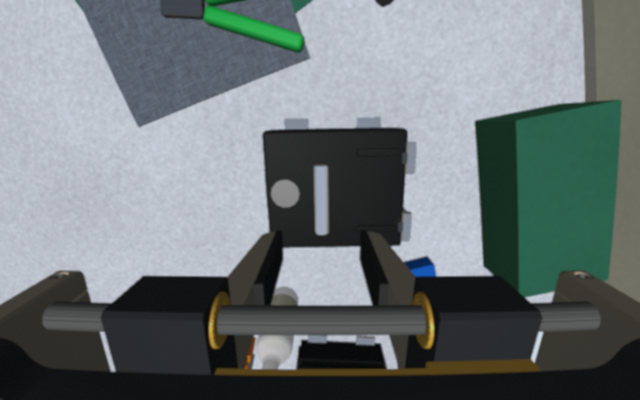

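The wrist view shows the medium case, with its bar at (321,199) and pad at (285,193) aligned with the jaws. Descend, grip and tug 7 mm.

>>> send_rows:
  fingers: [0.05,0.05,0.05,0.05,0.05,0.0,0.0,0.0,0.0,0.0,0.0,0,0,0,0,0]
  translation:
    - [0,0,0.04]
    - [0,0,0.08]
    - [0,0,0.115]
    - [0,0,0.123]
    - [0,0,0.123]
    - [0,0,0.123]
    - [0,0,0.123]
    - [0,0,0.123]
    - [0,0,0.123]
    - [0,0,0.123]
    - [0,0,0.123]
    - [0,0,0.121]
    - [0,0,0.119]
    - [0,0,0.117]
    - [0,0,0.116]
    - [0,0,0.116]
  roll: [0,0,0,0,0,0,0,0,0,0,0,0,0,0,0,0]

```text
clock: 9.9
eef_pos: [586.3, 321.7, 104.3]
eef_rot: [0.787, 0.617, 0.0, 0.0]
wrist_force: [4.7, 2.3, -11.7]
width: 0.143
finger_force: 30.0
```

```bash
python3 -c "
from h import *
c=snap('wrist')
near(c,74,(235,120,480,275))
go(586.5,321,98,-13.8)"
```

```text
[414.9 172.2] 7235 z 77 [657.6 349.5  77. ] depth 1.0
[320.7 234.8] 1888 z 108 [589.  333.5 108. ] depth 117.4
[263.5 235.1] 1525 z 77 [546.7 330.6  77. ] depth 79.1
[236.5 256.8] 159 z 108 [536.2 331.7 108. ] depth 0.8
clock 9.95 pos [586.4 321.7 104.3] heading -13.83 F [ 4.8  2.8 -9.7] | t [-0.0007  0.0003  0.0063] roll -0.0
```

The pad stays low (79 mm, against about 87 mm if the lid had come up), and 10 N resists. The medium case is latched, so I'll draw the pull fully.

>>> send_rows:
  fingers: [0,0,0,0,0,0,0,0,0,0]
  translation:
    - [0,0,-0.002]
    - [0,0,-0.004]
    - [0,0,-0.006]
    - [0,0,-0.006]
    - [0,0,-0.006]
    - [0,0,-0.006]
    - [0,0,-0.006]
    - [0,0,-0.006]
    - [0,0,-0.006]
    - [0,0,-0.006]
  roll: [0,0,0,0,0,0,0,0,0,0]

```text
clock: 10.95
eef_pos: [586.4, 321.7, 110.0]
eef_rot: [0.787, 0.617, 0.0, 0.0]
wrist_force: [5.7, 3.8, -12.5]
width: 0.143
finger_force: 30.0
```

```bash
python3 -c "
from h import *
c=snap('wrist')
near(c,74,(235,120,480,275))
go(586.5,321,98,-13.8)"
```

```text
[417.8 174.5] 7715 z 77 [661.  346.1  77. ] depth 0.9
[320.7 234.8] 1888 z 108 [588.6 331.2 108. ] depth 123.0
[237.3 249.2] 312 z 108 [535.9 334.2 108. ] depth 0.7
[264.9 232.1] 1443 z 77 [546.7 330.6  77. ] depth 79.1
clock 11.0 pos [586.4 321.7 109.9] heading -13.83 F [  5.6   3.7 -12.4] | t [-0.0006  0.0003  0.0119] roll -0.0
```

Passed: the bar is up 11 mm and the lid stays shut. I'll draw 1 mm further for margin, hold, then lower, release and rise.

>>> send_rows:
  fingers: [0,0,0,0,0,0,0,0,0,0.05,0.05,0.05,0.05,0.05,0.05,0.05]
  translation:
    - [0,0,-0.001]
    - [0,0,-0.001]
    - [0,0,-0.001]
    - [0,0,-0.001]
    - [0,0,-0.001]
    - [0,0,0.004]
    - [0,0,0.009]
    - [0,0,0.012]
    - [0,0,0.012]
    - [0,0,0.012]
    - [0,0,0.012]
    - [0,0,0.012]
    - [0,0,0.012]
    - [0,0,-0.03]
    - [0,0,-0.08]
    - [0,0,-0.115]
  roll: [0,0,0,0,0,0,0,0,0,0,0,0,0,0,0,0]

```text
clock: 12.6
eef_pos: [586.7, 321.9, 229.2]
eef_rot: [0.787, 0.617, 0.001, 0.0]
wrist_force: [0.9, 0.5, 0.5]
width: 0.543
finger_force: 0.0
```

```bash
python3 -c "
from h import *
go(534.2,2.5,215,-17.3)"
```

```text
clock 12.6 pos [586.7 321.9 229.2] heading -13.83 F [0.9 0.5 0.5] | t [-0.3227  0.0254  0.0138] roll 3.5
```

>>> send_rows:
  fingers: [0.05,0.05,0.05,0.05,0.05,0.05,0.05,0.05,0.05,0.05]
  translation:
    - [-0.3225,0.0255,0.01]
    - [-0.3225,0.0255,0.01]
    - [-0.3225,0.0255,0.01]
    - [-0.3225,0.0255,0.01]
    - [-0.3225,0.0255,0.01]
    - [-0.3225,0.0255,0.01]
    - [-0.3225,0.0255,0.01]
    - [-0.3225,0.0255,0.01]
    - [-0.3225,0.0255,0.01]
    - [-0.3225,0.0255,0.01]
  roll: [3.5,3.5,3.5,3.5,3.5,3.5,3.5,3.5,3.5,3.5]

```text
clock: 13.6
eef_pos: [534.1, 3.3, 216.2]
eef_rot: [0.805, 0.593, 0.0, -0.0]
wrist_force: [0.3, -0.2, -0.4]
width: 0.541
finger_force: 0.0
```

```bash
python3 -c "
from h import *
c=snap('wrist','wS.png'); near(c,58,(265,120,410,255))
c=snap('wrist')
go(534.2,2.5,82,-17.3)"
```

```text
[362.7 166.4] 6638 z 61 [587.1  17.1  61. ] depth 0.8
[320.5 198.3] 933 z 92 [533.9   3.8  92. ] depth 95.9
[285.6 191.8] 597 z 61 [495.8  15.   61. ] depth 61.3
[320.9 244.5] 1564 z 92 [518.9 -45.6  92. ] depth 0.6
clock 13.7 pos [534.1   3.5 216.1] heading -17.25 F [-0.5 -0.4 -0.2] | t [-0.001   0.0004  0.1341] roll 0.1
```

View pics/wS.png

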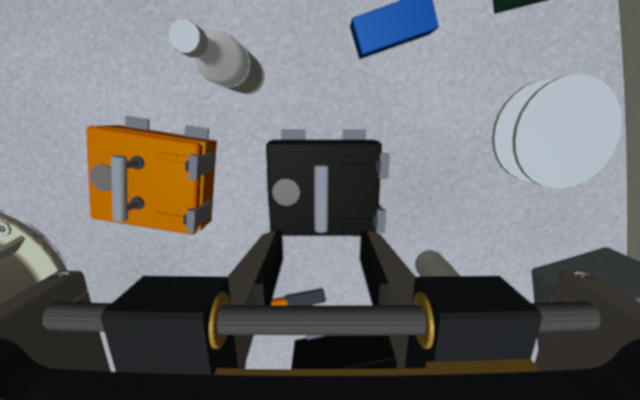

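The wrist view shows the small black case, with its bar at (320,198) and pad at (286,192). The orange look-alike is to the left. Descend, grip and tug.

>>> send_rows:
  fingers: [0.05,0.05,0.05,0.05,0.05,0.0,0.0,0.0,0.0,0.0,0.0,0,0,0,0,0]
  translation:
    - [0,0,0.045]
    - [0,0,0.09]
    - [0,0,0.125]
    - [0,0,0.134]
    - [0,0,0.134]
    - [0,0,0.134]
    - [0,0,0.134]
    - [0,0,0.134]
    - [0,0,0.134]
    - [0,0,0.134]
    - [0,0,0.134]
    - [0,0,0.132]
    - [0,0,0.13]
    - [0,0,0.128]
    - [0,0,0.127]
    - [0,0,0.127]
  roll: [0,0,0,0,0,0,0,0,0,0,0,0,0,0,0,0]

```text
clock: 15.3
eef_pos: [533.9, 2.4, 88.9]
eef_rot: [0.806, 0.592, 0.0, 0.0]
wrist_force: [3.5, 0.3, -11.3]
width: 0.142
finger_force: 30.0
```

```bash
python3 -c "
from h import *
c=snap('wrist')
near(c,58,(235,140,480,275))
go(534.2,2.5,82,-17.3)"
```

```text
[430.8 199.4] 10012 z 61 [613.4   3.9  61. ] depth 0.7
[321. 235.] 1869 z 92 [537.4  13.5  92. ] depth 102.0
[263.4 233.5] 1500 z 61 [495.1  14.6  61. ] depth 63.0
[236.3 255.3] 152 z 92 [484.4  16.1  92. ] depth 0.6
clock 15.35 pos [533.9   2.4  88.9] heading -17.33 F [  3.9   0.7 -11.4] | t [0.0002 0.0003 0.0069] roll -0.0
```

>>> send_rows:
  fingers: [0,0,0,0,0,0,0,0,0,0,0]
  translation:
    - [0,0,-0.002]
    - [0,0,-0.004]
    - [0,0,-0.006]
    - [0,0,-0.0065]
    - [0,0,-0.0065]
    - [0,0,-0.0065]
    - [0,0,-0.0065]
    - [0,0,-0.0065]
    - [0,0,-0.0065]
    - [0,0,-0.0065]
    - [0,0,-0.0065]
  roll: [0,0,0,0,0,0,0,0,0,0,0]

```text
clock: 16.45
eef_pos: [534.0, 2.4, 95.6]
eef_rot: [0.806, 0.593, 0.0, 0.0]
wrist_force: [5.1, 0.7, -13.5]
width: 0.143
finger_force: 30.0
```

```bash
python3 -c "
from h import *
c=snap('wrist')
near(c,58,(235,140,480,275))
go(534.2,2.5,82,-17.3)"
```

```text
[430.2 200. ] 10408 z 61 [614.9   1.1  61. ] depth 0.7
[237.1 244.5] 351 z 92 [484.8  20.4  92. ] depth 0.7
[321. 235.] 1869 z 92 [536.7  10.9  92. ] depth 108.7
[265.1 230. ] 1419 z 61 [495.1  14.7  61. ] depth 63.0
clock 16.5 pos [533.9   2.4  95.5] heading -17.33 F [  5.4   0.3 -12.1] | t [0.0002 0.0002 0.0135] roll -0.0
```

The bar is up about 12.8 mm and the pad hasn't moved, so the small case is passed. Lower, release and rise clear.

>>> send_rows:
  fingers: [0,0,0,0,0.05,0.05,0.05,0.05,0.05,0.05,0.05,0.05,0.05]
  translation:
    - [0,0,0.005]
    - [0,0,0.01]
    - [0,0,0.0135]
    - [0,0,0.0135]
    - [0,0,0.0135]
    - [0,0,0.0135]
    - [0,0,0.0135]
    - [0,0,0.0135]
    - [0,0,-0.03]
    - [0,0,-0.08]
    - [0,0,-0.12]
    - [0,0,-0.12]
    - [0,0,-0.12]
  roll: [0,0,0,0,0,0,0,0,0,0,0,0,0]

```text
clock: 17.8
eef_pos: [534.2, 2.4, 216.3]
eef_rot: [0.806, 0.592, 0.001, 0.001]
wrist_force: [0.2, -0.5, 0.3]
width: 0.545
finger_force: 0.0
```

```bash
python3 -c "
from h import *
c=snap('wrist'); near(c,58,(268,120,410,255))
c=snap('side','end.png')
c=snap('top')
for p in((447.4,189.6),(442.3,207.3),(184.8,142.4),(184.9,160.3)):print(p,world(c,p)[0].round(1))"
```

```text
[369.7 165.9] 6225 z 61 [595.   14.2  61. ] depth 0.8
[319.8 197.1] 903 z 92 [533.8   4.2  92. ] depth 96.1
[284.8 191. ] 597 z 61 [495.6  15.1  61. ] depth 61.3
[321.  244.5] 1572 z 92 [519.3 -46.7  92. ] depth 0.6
(447.4, 189.6) [ 474.1 -312.2  132.3]
(442.3, 207.3) [ 434.9 -311.1   97. ]
(184.8, 142.4) [586.  319.6 112.1]
(184.9, 160.3) [547.9 328.6  79.9]
```

View pics/end.png

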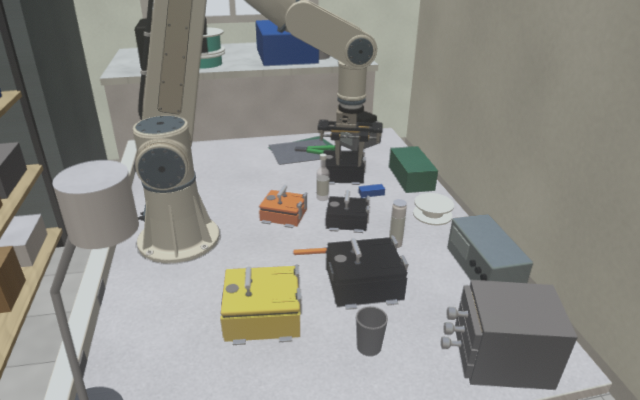

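The side view shows all lids shut, the bottle at (323,180), can (398,222), box (371,190) and stripper (311,251) undisturbed, and the gripper clear. Handing in.

```bash
python3 -c "
from h import *
print(robot.finish_job())"
```

```text
the job is handed in; nothing more can be done
None
```

I checked the large, medium and small cases in that order: all three catches were already home, so no pressing was needed; each pull was drawn up 11–13 mm and held with its lid shut, then let go, and the job was handed in at about 18 s (no verdict was returned).

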